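# Load a dish on the bench shaker and switch it on

## Robot

A 6-joint arm with a two-finger parallel gripper is mounted at the origin on the work surface. World frame = base frame: x ahead of the robot, y to its left, z up, the work surface at z = 0. Lengths are in m, angles in rad, forces in N, time in s.
With the tool pointing down it reaches from about 0.35 to 0.925 m from the base axis. Payload 6.4 kg.
Tool frame: the origin (TCP) lies midway between the tips of the shut fingers; the grasp point (between the pads) lies 19 mm behind it; z points along the fingers, y is the line along which they close (so a half turn about z gives the same grasp; the last joint's range is limited). The gripper opens to 94 mm and grips with 3 to 60 N. Pads are 16 mm wide; open, the fingers measure 119 mm over their backs; the gripper's body (75 mm by 177 mm) begins 78 mm behind the grasp point.
Start: joints at [1.141, 0.245, 1.558, -0, 1.339, -0.174], TCP at [0.164, 0.629, 0.205] pointing down, gripper open.
Joint ranges: [-3.13, 3.13], [-1.02, 2.26], [0.13, 2.54], [-0.95, 4.09], [0.21, 2.88], [-2.74, 2.74]. Speed limits (rad/s): [2.57, 2.57, 3.14, 3.14, 3.14, 3.14].

## Interface

Orientations are given as a unit quaternion [x, y, z, w].
In Python, from station import read_state, grab_frame, close_job, find_in, outline_of, landmark_of gives the robot as it stands.
- The arm moves only by the tool apply_moves, never from a script. Its argument "motion" is text: rows parted by semicolons, each of 5 numbers parted by spaces: the shift along the tool's x, y, z in cm, then the turn about the tool's z in degrees, then the opening, from 0 (shut) to 1 (fully open). In form: x y z spin hand; .... A call has 1 to 8 rows; each row is the pose to reach, as a shift and turn from the pose commanded when the call began, along the tool's axes at that moment; what a row does not reach only later rows make up. A row lasts 1/8 s, in which the tool goes at most 62.5 mm and 10.7 degrees, less where a joint would pass 70% of its speed; a pose out of reach is approached as far as the arm can. A call with a gripper value outside its range is refused whole. The fingers move at their own pace and stop on an object; "force" is the grip in N (left out, the last holds). Time passes only in rows, so rows that repeat a pose let the fingers close. It gives the time, the measured TCP pose, the force, the opening and the grip force at its end, in the units of the state.
- read_state(): the state, without advancing time (a new reading comes with each control period).
- grab_frame(name): name is "side" or "top"; returns a dict with "img" (480x640x3 uint8, red, green, blue), "intrinsics" (3x3 intrinsics, pixels), "T" (4x4, takes a point from camera to world coordinates). Camera axes: x right, y up, looking along -z (the intrinsics and any distortion apply to the point x, -y, -z); pixel columns grow to the right and rows downward; lengths in m; the calibration is good to about 2 mm. A picture is of the moment at which its call begins. There is no depth.
- close_job(): hands the job in; it is judged then, once.
Trained networks look in the newest picture that a camera, given by its name, has taken for a name from the list of things; names that differ only in an ending like _2 or _b are one class to them, and where a whole thing is asked for, a point or a joint stands for the part that bears it (a point fixed in the world has none). Each returns a list of dicts, best first, with "confidence" (0 to 1); they miss things now and then, are a little off and sometimes report something else, mostly with a low value. They report only what shows in the picture. A call takes as long as a camera call.
- find_in(camera, thing): "rect" ([left, top, width, height] as shares, 0 to 1, of the picture: columns of its width, rows of its height, round what is visible of it).
- outline_of(camera, thing): "region" (480x640 bool, what is visible of it) and "rect" ([left, top, width, height] as shares, 0 to 1, of the picture: columns of its width, rows of its height, round what is visible of it).
- landmark_of(camera, thing): "location" ([column, row] as shares, 0 to 1, of the picture: columns of its width, rows of its height: a listed point, or the origin of a listed thing).
The state is a dict: "t": time; "qpos": joint angles; "joint_vel": joint speeds; "joint_torque": joint torques, N m; "position": TCP position; "orientation": TCP orientation; "wrist_force": force on the tool from outside, world axes, zero at the start; "ft_torque": the same for the moment, N m; "gripper_width": opening from 0.0 (shut) to 1.0 (fully open); "grasp_force": force on a finger pad.
Only numpy, scipy, OpenCV 4.12 (cv2) and the standard library are available. Lean on these libraries where they do the work, as an engineer would, in place of code of your own. Each camera call takes 0.05 s, during which the arm holds its last target. There are 200 camera calls.

## Task

Lift just the top dish off the nested stack, leaving the two below in place, and set it down (not dropped) upright and wholly on the round rubber pad of the shaker's platform. Then switch the shaker on: push the small ridge of the slide switch on its sloping front panel all the way over to the left, as seen from the robot, without leaning hard on the shaker. Do not disturb the jar, the bottle or the slide box.

Things in the scene. Friction and masses are not known exactly. Their poses are not given: they have to be found in the camera images.
- shaker: White bench shaker, fixed, 170 mm wide (y), about 210 mm deep (x), housing top 70 mm up. Origin: bench level, under its middle; x points away from the robot-facing front panel, y left as the robot sees it, z up. Over it, on a post, a 150 mm square aluminium platform: underside 110 mm, top 118 mm, rim top 122 mm high.
- platform_edge (a point): Middle of the platform's front lower edge, 110 mm up, 65 mm in front of the shaker's origin. Seen from above it is only 16 mm behind the middle of the panel, so an upright tool at the switch strikes the platform: tilt the tool to the panel's slope.
- pad (a point): Centre of the top of the round black rubber pad (90 mm across, 3 mm thick) on the platform, 121 mm above the bench, 10 mm behind the shaker's origin.
- panel (a point): Middle of the sloping front panel, 40 mm up, 81.5 mm in front of the shaker's origin. Slope 35 deg: outward normal (-sin35, 0, cos35), upslope (cos35, 0, sin35) in shaker axes. A flat aluminium face plate (150 mm along y, 56 mm up the slope) is centred on it; its surface stands 0 to 8 mm out along the normal from this point, differs each run, is not measured: feel for it.
- switch (a joint): Slide switch: 0 = off, right (shaker -y); 0.010 m = on, left (+y); starts off. Flush in a black module 44 x 26 mm, flush in the plate, mid-slope, centred 0 to 12 mm left or right of the panel's middle (not measured). Only a ridge stands out: 4 mm high, 4 mm thick along y, 18 mm long up the slope; 5 mm right of the module's middle when off. Detent about 5 N at the ends; past half way it snaps over.
- dish_a: Top one of three alike nested steel dishes, about 70 g. Origin: centre of its underside. 40 mm high: tapered cup 34 mm across at the foot, 48 mm at 26 mm up, then an upright rim band 58 mm across, 26 to 40 mm up; 51 mm opening, floor 14 mm up. Nested 14 mm apart, bands touching: grip the top band across its diameter, fingertips less than 14 mm below the top edge, and lift straight up.
- mat: Round black rubber mat, 80 mm across, 4 mm thick, fixed on the bench left or right of the shaker, with the stack of dishes on it. Origin: centre of its underside.
- dish_b: Middle dish, the same shape, origin likewise; stays in the stack.
- dish_c: Bottom dish, the same shape, origin likewise; stays on the mat.
- jar: Amber jar, 60 mm across, 85 mm high, on the other side of the shaker from the stack; origin at the centre of its underside. Bystander.
- bottle: White plastic bottle, 56 mm across, 130 mm high, beyond the shaker to the left; origin at the centre of its underside. Bystander.
- slidebox: Open grey box of glass slides, 85 x 35 x 30 mm, beyond the shaker to the right; origin at the centre of its underside. Bystander.

How it is judged:
On the way, in this order (a step that is already met when the one before it is completed fails the run):
1. the top dish stands upright on the pad, let go, with the switch still off (horizontal distance between dish_a and pad below 0.025 m and z of dish_a in the frame of pad between -0.004 and 0.004 m and angle between dish_a's own z axis and vertical below 0.06 rad and contact force between the fingers and dish_a below 0.05 N and value of joint switch below 0.004 m), for 0.3 s.
2. the switch is fully over to on (value of joint switch above 0.0085 m), for 0.2 s.
At the end, for the whole second after the job is handed in: The former top dish stands upright (3.4 deg), still and let go, within 25 mm of the pad's centre; the switch is past 8.5 of its 10 mm; the other two dishes are upright within 12 mm of their places; jar, bottle and slide box are upright within 30 mm of theirs (horizontal distance between dish_a and pad below 0.025 m and z of dish_a in the frame of pad between -0.004 and 0.004 m and angle between each of dish_a, dish_b, dish_c's own z axis and vertical below 0.06 rad and contact force between the fingers and dish_a below 0.05 N and linear speed of dish_a below 0.02 m/s and value of joint switch above 0.0085 m and distance of each of dish_b, dish_c from where it was at the start of the episode below 0.012 m and distance of each of jar, bottle, slidebox from where it was at the start of the episode below 0.03 m and angle between each of jar, bottle, slidebox's own z axis and vertical below 0.2 rad); the robot touches nothing.
It fails at once if the next dish was dragged up or the stack shifted (more than 12 mm) (distance of any of dish_b, dish_c from where it was at the start of the episode above 0.012 m).
It fails at once if the dish was dropped (falls free faster than 0.7 m/s) (contact force between anything else and dish_a below 0.02 N and linear speed of dish_a above 0.7 m/s).
It fails at once if the fingers press on the shaker with more than 80 N (contact force between the fingers and shaker above 80 N).
It fails at once if a bystander was pushed more than 30 mm or tipped (distance of any of jar, bottle, slidebox from where it was at the start of the episode above 0.03 m or angle between any of jar, bottle, slidebox's own z axis and vertical above 0.2 rad).
It also fails if it takes over 61 s, if anything falls off the work surface, if the arm or the gripper's body presses on something with over 40 N, if the wrist force passes 120 N, or if a joint passes its speed limit or range.

## Working session

There is one attempt and no reset: what is moved stays moved. The work goes in short steps, Python scripts to look and compute and a tool call to move; the robot and the scene stay as the last step left them, time stands still between calls to the robot, and variables do not carry over. Pictures are saved under pics/ and viewed, at most 12 in all, crops included, and the job is handed in when it is done.

Besides the shell and the picture viewer there is one more tool, called after ">>>" as name(argument=value, ...) on one line, values as JSON. apply_moves: Moves the arm, as the interface text tells. Its arguments: {"type":"object","properties":{"motion":{"type":"string"},"force":{"type":"number"}},"required":["motion"]}

```bash
mkdir -p pics; ls; cat > h.py <<'E'
import numpy as np, cv2
from station import *
from scipy.spatial.transform import Rotation as R
def ray(f,u,v):
    K=f["intrinsics"];T=np.array(f["T"]);K=np.array(K)
    d=np.array([(u-K[0,2])/K[0,0],-(v-K[1,2])/K[1,1],-1.])
    d=T[:3,:3]@d
    return T[:3,3],d
def atz(f,u,v,z):
    o,d=ray(f,u,v); return o+d*(z-o[2])/d[2]
def proj(f,p):
    T=np.array(f["T"]);K=np.array(f["intrinsics"])
    c=T[:3,:3].T@(np.array(p)-T[:3,3])
    return K[0,0]*c[0]/-c[2]+K[0,2], K[1,1]*-c[1]/-c[2]+K[1,2]
def tri(f1,p1,f2,p2):
    A=[];b=[]
    M=np.zeros((3,3));v=np.zeros(3)
    for f,p in((f1,p1),(f2,p2)):
        o,d=ray(f,*p);d=d/np.linalg.norm(d);P=np.eye(3)-np.outer(d,d);M+=P;v+=P@o
    return np.linalg.solve(M,v)
def save(f,n): cv2.imwrite('pics/'+n,f["img"][:,:,::-1])
E
python3 - <<'E'
from h import *
F={n:grab_frame(n) for n in("side","top")}
for n,f in F.items():
    save(f,n+'0.png'); print(n,np.round(f["T"],3).tolist(),np.round(f["intrinsics"],1).tolist(),[k for k in f])
L={}
for t in ["shaker","platform_edge","pad","panel","switch","dish_a","mat","dish_b","dish_c","jar","bottle","slidebox"]:
    for n in F:
        r=landmark_of(n,t)[:2]
        print(t,n,[(round(x["confidence"],2),np.round(np.array(x["location"])*[640,480],1).tolist()) for x in r])
        if r: L[t,n]=np.array(r[0]["location"])*[640,480]
    if (t,"side") in L and (t,"top") in L: print("   ",tri(F["side"],L[t,"side"],F["top"],L[t,"top"]).round(4))
E
```

```text
pics
side [[0.86, 0.276, -0.429, 0.029], [-0.51, 0.437, -0.741, -0.945], [-0.017, 0.856, 0.517, 0.748], [0.0, 0.0, 0.0, 1.0]] [[545.1, 0.0, 319.2], [0.0, 545.1, 237.5], [0.0, 0.0, 1.0]] ['img', 'intrinsics', 'T']
top [[0.009, 0.992, -0.128, 0.472], [-1.0, 0.011, 0.012, -0.006], [0.013, 0.128, 0.992, 1.048], [0.0, 0.0, 0.0, 1.0]] [[535.5, 0.0, 315.1], [0.0, 535.5, 232.9], [0.0, 0.0, 1.0]] ['img', 'intrinsics', 'T']
shaker side [(0.68, [328.7, 266.8])]
shaker top [(0.8, [305.4, 238.5]), (0.32, [438.6, 204.4])]
    [ 5.987e-01 -3.000e-04 -2.500e-03]
platform_edge side [(0.97, [303.8, 242.0])]
platform_edge top [(0.92, [314.5, 267.9])]
    [ 0.5298 -0.0154  0.0997]
pad side [(0.78, [327.2, 221.8])]
pad top [(0.67, [309.6, 224.6]), (0.5, [440.7, 203.8])]
    [ 0.6013 -0.0049  0.1264]
panel side [(0.75, [301.8, 266.6])]
panel top [(0.63, [317.5, 279.1])]
    [ 0.515  -0.0231  0.0417]Traceback (most recent call last):
  File "<stdin>", line 8, in <module>
ValueError: it knows: bottle, dish, jar, mat, pad, panel, platform_edge, shaker, slidebox
```

```bash
python3 - <<'E'
from h import *
F={n:grab_frame(n) for n in("side","top")}
for t in ["dish","mat","jar","bottle","slidebox"]:
    for n in F:
        r=landmark_of(n,t)[:3]
        print(t,n,[(round(x["confidence"],2),np.round(np.array(x["location"])*[640,480],1).tolist()) for x in r])
        r=find_in(n,t)[:3]
        print('  box',[(round(x["confidence"],2),np.round(np.array(x["rect"])*[640,480,640,480],1).tolist()) for x in r])
for n,f in F.items():
    if n=="top": cv2.imwrite('pics/top_c.png',cv2.resize(f["img"][120:360,160:480,::-1],(800,600),interpolation=cv2.INTER_CUBIC))
E
```

```text
dish side [(0.77, [345.2, 349.7]), (0.7, [346.7, 356.2])]
  box [(0.82, [332.2, 325.0, 28.7, 29.8]), (0.67, [331.0, 351.8, 29.9, 14.3])]
dish top [(0.57, [461.9, 310.1]), (0.56, [464.1, 315.3]), (0.56, [466.1, 312.8])]
  box [(0.76, [453.7, 299.5, 35.8, 29.4]), (0.39, [452.2, 306.3, 3.3, 11.8])]
mat side [(0.55, [349.4, 364.9])]
  box [(0.77, [328.6, 353.2, 40.2, 26.4])]
mat top [(0.93, [459.8, 310.5])]
  box [(0.76, [440.4, 291.8, 33.7, 41.0])]
jar side [(0.88, [239.4, 223.5])]
  box [(0.8, [228.7, 190.9, 24.4, 34.0])]
jar top []
  box [(0.78, [111.7, 269.8, 41.0, 32.8])]
bottle side [(0.87, [301.7, 206.2])]
  box [(0.69, [290.4, 164.9, 22.0, 45.1]), (0.62, [333.7, 325.4, 28.3, 27.0])]
bottle top [(0.98, [147.9, 184.6]), (0.31, [462.4, 312.5])]
  box [(0.68, [120.1, 161.1, 43.1, 37.7])]
slidebox side [(0.59, [418.0, 314.9]), (0.58, [302.6, 242.3])]
  box [(0.61, [396.6, 297.8, 49.1, 28.8]), (0.22, [296.2, 259.3, 6.9, 8.0])]
slidebox top [(0.72, [317.5, 280.6]), (0.55, [437.4, 204.8])]
  box [(0.74, [428.6, 181.2, 32.6, 47.0]), (0.69, [258.5, 174.8, 102.7, 128.9])]
```

View pics/side0.png

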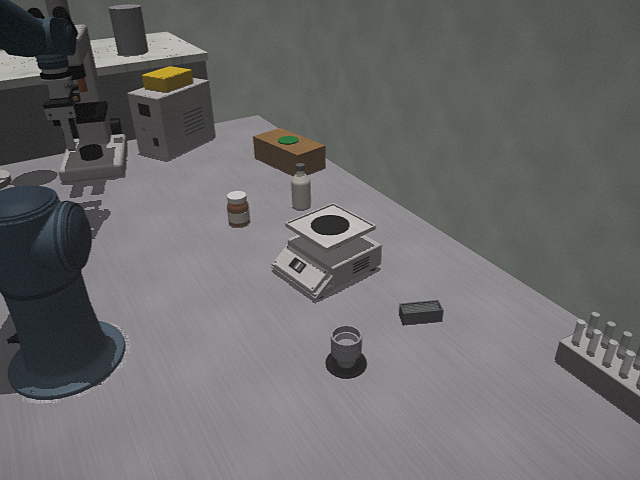

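View pics/top_c.png

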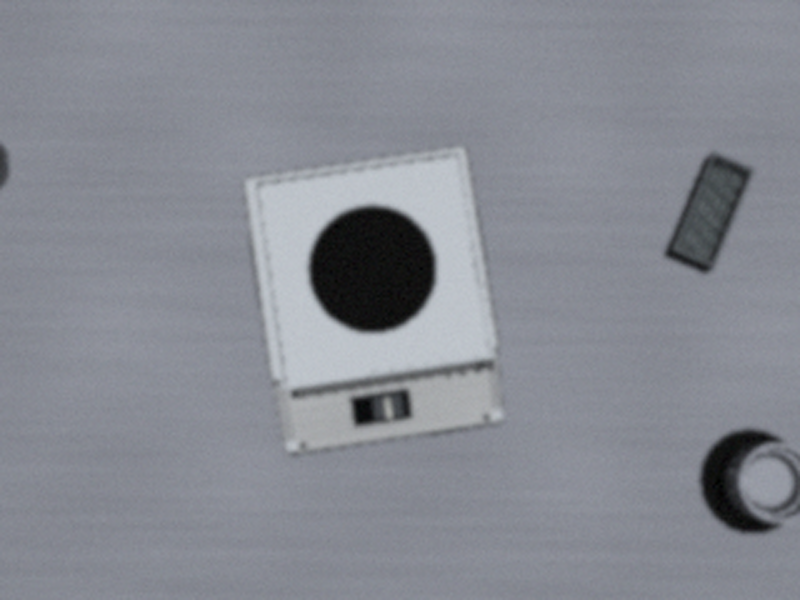

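```bash
python3 - <<'E'
from h import *
F={n:grab_frame(n) for n in("side","top")}
C={}
for n,f in F.items():
    g=cv2.cvtColor(f["img"],cv2.COLOR_RGB2GRAY)
    _,_,st,ce=cv2.connectedComponentsWithStats((g<60).astype(np.uint8))
    b=(330,225) if n=="side" else (309,227)
    i=min([k for k in range(1,len(st)) if st[k,4]>200],key=lambda k:np.hypot(*(ce[k]-b)))
    C[n]=ce[i]; print(n,ce[i],st[i])
    print(atz(f,*ce[i],.121))
print('pad tri',tri(F["side"],C["side"],F["top"],C["top"]))
f=F["top"]; g=cv2.cvtColor(f["img"],cv2.COLOR_RGB2GRAY)
# platform: bright region
m=((g>150)).astype(np.uint8); 
_,lab,st,ce=cv2.connectedComponentsWithStats(m); k=np.argmax(st[1:,4])+1
print(st[k]); c=cv2.findContours((lab==k).astype(np.uint8),0,2)[0][0]
print(cv2.minAreaRect(c))
# lines from canny
for n,r in (("plat front crop y",None),):
    a=[np.array(p)/2.5+[160,120] for p in ((245,181),(463,148),(495,360),(290,390),(291,452),(502,420))]
    zs=[.122,.122,.122,.122,0.02,0.02]
    P=[atz(f,*p,z) for p,z in zip(a,zs)]
    for p in P: print(p.round(4))
print('rim top',atz(f,467.6,312,.072),'mat',atz(f,459.8,310.5,0),atz(f,*(np.array([753,482])/2.5+[160,120]),.004))
c=np.hstack([cv2.resize(f["img"][262:302,285:345],(600,400),interpolation=cv2.INTER_CUBIC)])
d=cv2.resize(f["img"][290:335,435:495],(533,400),interpolation=cv2.INTER_CUBIC)
s=F["side"]["img"]
e=cv2.resize(s[245:285,280:330],(500,400),interpolation=cv2.INTER_CUBIC)
h=cv2.resize(s[320:380,320:375],(367,400),interpolation=cv2.INTER_CUBIC)
A=np.zeros((800,1133,3),np.uint8);A[:400,:600]=c;A[:400,600:1133]=d;A[400:,:500]=e;A[400:,600:967]=h
cv2.imwrite('pics/z.png',cv2.resize(A,(800,565))[:,:,::-1])
E
```

```text
side [329.60330579 224.72396694] [311 215  38  20 605]
[ 0.59845278 -0.01007339  0.121     ]
top [308.52380952 227.22525415] [ 285  203   48   49 1869]
[ 0.60230216 -0.00548469  0.121     ]
pad tri [ 0.60218941 -0.00518504  0.11760466]
[ 258  179  104  122 6942]
((309.56134033203125, 238.9609832763672), (111.00916290283203, 91.16921997070312), 81.51105499267578)
[0.6631 0.084  0.122 ]
[ 0.6886 -0.0694  0.122 ]
[ 0.5387 -0.0919  0.122 ]
[0.5166 0.0497 0.122 ]
[0.4744 0.0542 0.02  ]
[ 0.5001 -0.1066  0.02  ]
rim top [ 0.45728992 -0.29507417  0.072     ] mat [ 0.45892966 -0.30124476  0.        ] [ 0.45459623 -0.30272462  0.004     ]
```

View pics/z.png

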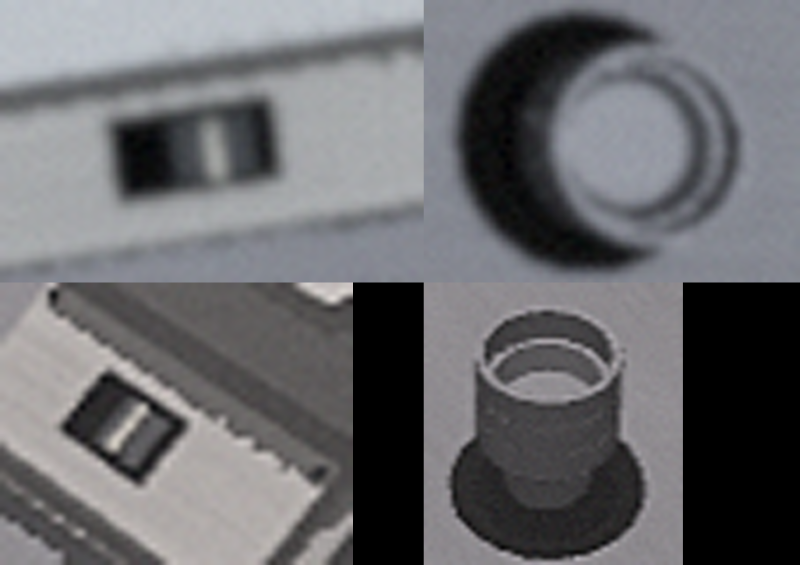

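```bash
python3 - <<'E'
from h import *
F={n:grab_frame(n) for n in("side","top")}
S,T=F["side"],F["top"]
print('rim tri',tri(S,(346.5,335.8),T,(470.2,313.3)),atz(S,346.5,335.8,.072),atz(T,470.2,313.3,.072))
print('module',tri(S,(297.7,265.5),T,(312.6,283.1)),atz(T,312.6,283.1,.044))
print('ridge',tri(S,(297.9,265.7),T,(315.7,283.7)),atz(T,315.7,283.7,.047))
A=[]
cen=[.4585,-.3005]
for n,f,(u0,v0) in(("s",S,(315,315)),("t",T,(430,285))):
    im=cv2.resize(f["img"][v0:v0+60,u0:u0+66],None,fx=6,fy=6,interpolation=cv2.INTER_CUBIC)
    for r,z,c in((.029,.072,(255,0,0)),(.0255,.072,(255,255,0)),(.04,.004,(0,255,0)),(.029,.03,(0,255,255))):
        p=[proj(f,(cen[0]+r*np.cos(a),cen[1]+r*np.sin(a),z)) for a in np.linspace(0,6.28,60)]
        cv2.polylines(im,[((np.array(p)-[u0,v0]+.5)*6).astype(int)],True,c,1)
    A.append(im)
cv2.imwrite('pics/ov.png',np.hstack(A)[:,:,::-1])
E
```

```text
rim tri [ 0.45534859 -0.30115687  0.06804566] [ 0.45331813 -0.30506484  0.072     ] [ 0.45500206 -0.29973364  0.072     ]
module [ 0.50817246 -0.01433919  0.04205012] [ 0.50776613 -0.01415955  0.044     ]
ridge [ 0.50647433 -0.01985413  0.04532888] [ 0.50660139 -0.01992031  0.047     ]
```

View pics/ov.png

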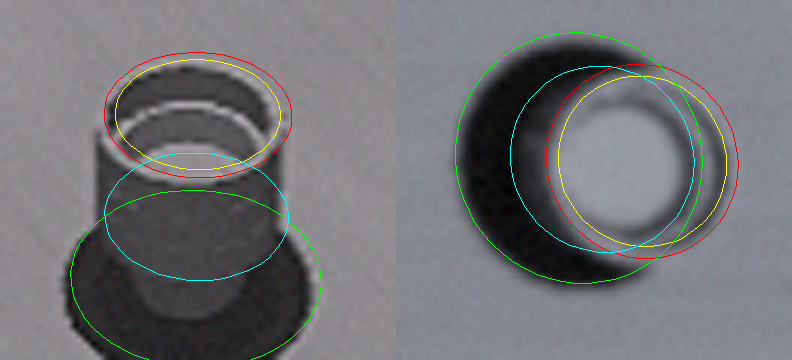

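```bash
cat >> h.py <<'E'
def st():
    s=read_state(); q=R.from_quat(s["orientation"]); M=q.as_matrix()
    print('t',round(s["t"],2),'p',np.round(s["position"],4),'F',np.round(s["wrist_force"],1),'w',round(s["gripper_width"],3),'g',round(s["grasp_force"],1)); print(M.round(3).tolist()); return s,M
def to(p): # delta in tool cm
    s,M=st(); d=M.T@(np.array(p)-s["position"])*100; print('delta cm',d.round(2)); return d
E
python3 - <<'E'
from h import *
to([.456,-.301,.12])
print(read_state()["qpos"])
E
```

```text
t 1.8 p [0.1644 0.6289 0.2054] F [-0.3 -0.4 -0.6] w 1.003 g 0.0
[[-0.967, 0.253, -0.0], [0.253, 0.967, -0.0], [-0.0, -0.0, -1.0]]
delta cm [-51.73 -82.58   8.55]
[ 1.14091900e+00  2.45121745e-01  1.55779504e+00 -8.51608442e-06
  1.33871010e+00 -1.74072970e-01]
```

>>> apply_moves(motion="-41 -44 0 66 1;-41 -44 0 66 1;-41 -44 0 66 1;-41 -44 0 66 1;-41 -44 0 66 1;-41 -44 0 66 1;-41 -44 0 66 1;-41 -44 0 66 1", force=15)

```text
t: 2.8
position: [0.4024, 0.1869, 0.2059]
orientation: [0.647, 0.762, 0.001, 0.0]
wrist_force: [0.6, -0.4, 0.3]
gripper_width: 1.001
grasp_force: 0.0
```

```bash
python3 - <<'E'
from h import *
to([.456,-.301,.15]);print(read_state()["qpos"])
E
```

```text
t 2.8 p [0.4024 0.1869 0.2059] F [ 0.6 -0.4  0.3] w 1.001 g 0.0
[[-0.162, 0.987, 0.001], [0.987, 0.162, 0.0], [0.0, 0.001, -1.0]]
delta cm [-49.01  -2.64   5.58]
[ 1.78183755e-01 -2.66454203e-01  2.06430276e+00  5.99020589e-05
  1.34228108e+00  1.51316475e-02]
```

>>> apply_moves(motion="-49 -2.6 0 0 1;-49 -2.6 0 0 1;-49 -2.6 0 0 1;-49 -2.6 0 0 1;-49 -2.6 0 0 1;-49 -2.6 0 0 1;-49 -2.6 5.6 0 1;-49 -2.6 5.6 0 1")

```text
t: 3.8
position: [0.4555, -0.2983, 0.151]
orientation: [0.647, 0.762, 0.0, 0.001]
wrist_force: [0.4, 0.2, 0.3]
gripper_width: 1.001
grasp_force: 0.0
```

>>> apply_moves(motion="0 0 0 0 1;0 0 0 0 1;0 0 0 0 1")

```text
t: 4.18
position: [0.4558, -0.2951, 0.1523]
orientation: [0.647, 0.763, -0.0, 0.001]
wrist_force: [-0.8, 0.1, -0.3]
gripper_width: 0.998
grasp_force: 0.0
```

```bash
python3 - <<'E'
from h import *
to([.456,-.301,.0605])
f=grab_frame("side");g=grab_frame("top")
cv2.imwrite('pics/g.png',np.hstack([cv2.resize(f["img"][230:390,270:430],(400,400)),cv2.resize(g["img"][240:400,400:560],(400,400))])[:,:,::-1])
E
```

```text
t 4.17 p [ 0.4558 -0.2951  0.1523] F [-0.8  0.1 -0.3] w 0.998 g 0.0
[[-0.164, 0.986, 0.002], [0.986, 0.164, -0.001], [-0.002, 0.001, -1.0]]
delta cm [-0.57 -0.09  9.18]
```

View pics/g.png

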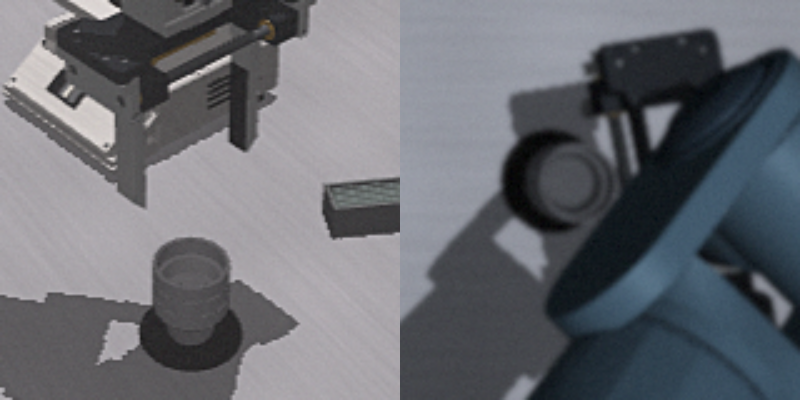

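```bash
python3 - <<'E'
from h import *
f=grab_frame("side")
s,M=st()
p=np.array(s["position"])
for k in(-.0535,0,.0535): print(k,proj(f,p+M[:,1]*k))
print((np.array([[135,205],[240,150]])/2.5+[270,230]))
E
```

```text
t 4.33 p [ 0.4557 -0.2952  0.1521] F [-0.2  0.1 -0.6] w 0.998 g 0.0
[[-0.164, 0.986, 0.001], [0.986, 0.164, -0.001], [-0.001, 0.001, -1.0]]
-0.0535 (np.float64(322.1683441154477), np.float64(310.46025943597664))
0 (np.float64(345.01366604347663), np.float64(297.9482049328711))
0.0535 (np.float64(366.5322405998764), np.float64(286.162790898128))
[[324. 312.]
 [366. 290.]]
```

>>> apply_moves(motion="-0.5 0 4 0 1;-0.5 0 7 0 1;-0.5 0 9 0 1;-0.5 0 9 0 1;-0.5 0 9 0 1;-0.5 0 9 0 1")

```text
t: 5.08
position: [0.4568, -0.3014, 0.0625]
orientation: [0.647, 0.762, -0.0, 0.001]
wrist_force: [-0.0, 0.6, -0.5]
gripper_width: 0.996
grasp_force: 0.0
```

```bash
python3 - <<'E'
from h import *
to([.4565,-.300,.061])
f=grab_frame("side")
cv2.imwrite('pics/g2.png',cv2.resize(f["img"][270:370,300:400,::-1],(500,500)))
E
```

```text
t 5.08 p [ 0.4568 -0.3014  0.0625] F [-0.   0.6 -0.5] w 0.996 g 0.0
[[-0.163, 0.987, 0.002], [0.987, 0.163, -0.002], [-0.002, 0.002, -1.0]]
delta cm [ 0.14 -0.01  0.15]
```

View pics/g2.png

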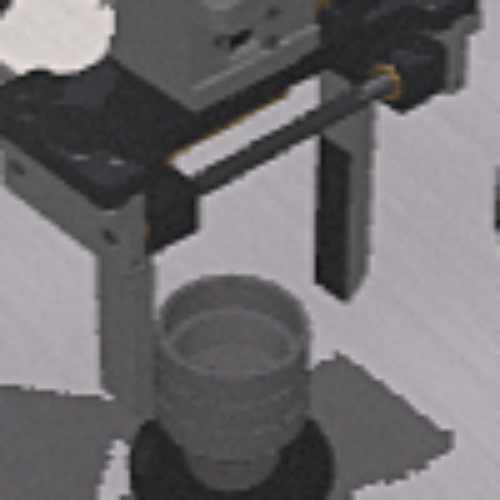

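>>> apply_moves(motion="0 0 0 0 0.5;0 0 0 0 0.5;0 0 0 0 0.5;0 0 0 0 0.5;0 0 0 0 0.5;0 0 0 0 0.5;0 0 0 0 0.5;0 0 0 0 0.5", force=12)

```text
t: 6.12
position: [0.456, -0.3008, 0.061]
orientation: [0.647, 0.762, -0.0, -0.0]
wrist_force: [0.7, -0.4, 0.9]
gripper_width: 0.629
grasp_force: 11.7
```

Gripped; lift slowly.

>>> apply_moves(motion="0 0 -0.5 0 0.5;0 0 -1 0 0.5;0 0 -1.5 0 0.5;0 0 -2 0 0.5;0 0 -3 0 0.5;0 0 -5 0 0.5;0 0 -8 0 0.5;0 0 -12 0 0.5")

```text
t: 7.12
position: [0.4555, -0.3003, 0.1816]
orientation: [0.647, 0.762, 0.0, -0.001]
wrist_force: [1.1, 0.2, -0.4]
gripper_width: 0.624
grasp_force: 11.7
```

>>> apply_moves(motion="0 0 -2 0 0.5;0 0 -2 0 0.5;0 0 -2 0 0.5")

```text
t: 7.5
position: [0.4556, -0.3003, 0.2]
orientation: [0.647, 0.762, 0.0, -0.001]
wrist_force: [0.5, 0.2, -0.5]
gripper_width: 0.633
grasp_force: 11.7
```

```bash
python3 - <<'E'
from h import *
f=grab_frame("side")
to([.6015,-.006,.2])
print([(round(x["confidence"],2),np.round(np.array(x["rect"])*[640,480,640,480],1).tolist()) for x in find_in("side","dish")])
cv2.imwrite('pics/g3.png',cv2.resize(f["img"][200:380,260:440,::-1],(540,540)))
E
```

```text
t 7.55 p [ 0.4554 -0.3002  0.1996] F [-0.4 -0.5 -0.7] w 0.624 g 11.7
[[-0.162, 0.987, -0.002], [0.987, 0.162, 0.002], [0.002, -0.001, -1.0]]
delta cm [ 2.666e+01  1.919e+01 -2.000e-02]
[(0.84, [338.1, 263.8, 26.8, 34.4]), (0.81, [327.5, 330.0, 35.4, 27.1]), (0.55, [329.9, 351.4, 26.3, 14.1])]
```

View pics/g3.png

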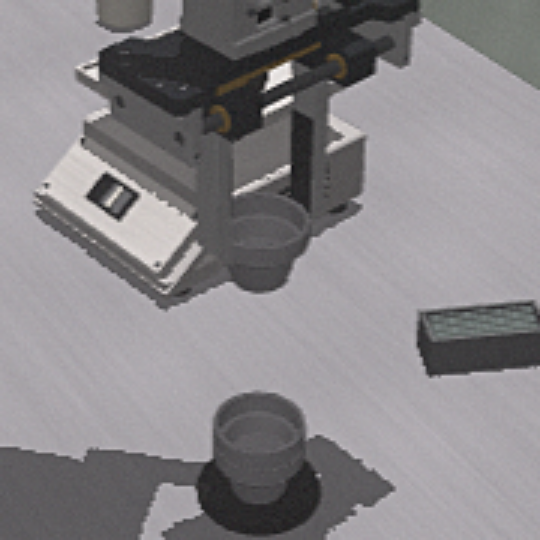

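>>> apply_moves(motion="3 2 -0.5 0 0.5;7 5 -0.5 0 0.5;11.5 8.3 -0.5 0 0.5;16 11.5 -0.5 0 0.5;20 14.4 -0.5 0 0.5;23.5 17 -0.5 0 0.5;25.7 18.5 -0.5 0 0.5;26.7 19.2 -0.5 0 0.5")

```text
t: 8.6
position: [0.6019, -0.0048, 0.2047]
orientation: [0.647, 0.763, -0.001, -0.001]
wrist_force: [-0.5, 0.2, -0.1]
gripper_width: 0.63
grasp_force: 11.7
```

>>> apply_moves(motion="0 0 1.5 0 0.5;0 0 3 0 0.5;0 0 3.8 0 0.5;0 0 3.8 0 0.5;0 0 3.8 0 0.5")

```text
t: 9.22
position: [0.6024, -0.0065, 0.1684]
orientation: [0.647, 0.762, 0.0, 0.0]
wrist_force: [-0.1, -0.3, -1.4]
gripper_width: 0.626
grasp_force: 11.7
```

```bash
python3 - <<'E'
from h import *
f=grab_frame("side")
to([.6015,-.006,.150])
F=[proj(f,(.6015,-.006,.121))];print(F)
cv2.imwrite('pics/g4.png',cv2.resize(f["img"][150:310,260:420,::-1],(560,560)))
E
```

```text
t 9.28 p [ 0.6025 -0.0064  0.1687] F [ 0.   0.1 -1.4] w 0.629 g 11.7
[[-0.162, 0.987, 0.001], [0.987, 0.162, -0.0], [-0.0, 0.001, -1.0]]
delta cm [ 0.06 -0.1   1.87]
[(np.float64(329.8026519674621), np.float64(223.63859272989714))]
```

View pics/g4.png

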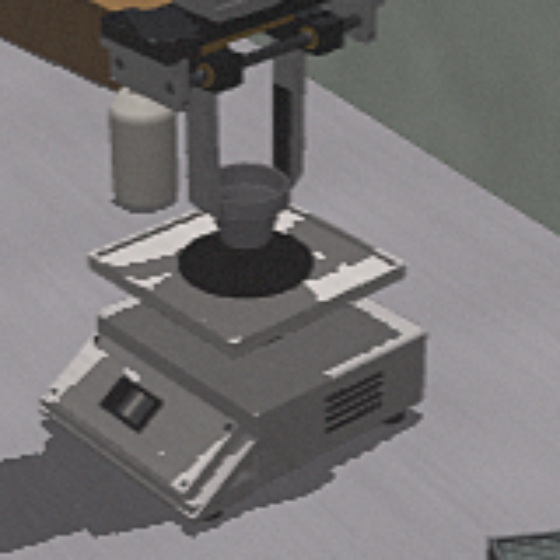

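>>> apply_moves(motion="0 0 0.6 0 0.5;0 0 1.2 0 0.5;0 0 1.6 0 0.5;0 0 1.6 0 0.5;0 0 1.7 0 0.5;0 0 1.8 0 0.5;0 0 1.8 0 0.5")

```text
t: 10.15
position: [0.6022, -0.0062, 0.1501]
orientation: [0.647, 0.762, 0.0, 0.0]
wrist_force: [-0.0, -0.5, 0.0]
gripper_width: 0.63
grasp_force: 11.7
```

>>> apply_moves(motion="0 0 0.05 0 0.5;0 0 0.1 0 0.5;0 0 0.1 0 0.5;0 0 0.1 0 0.5")

```text
t: 10.65
position: [0.6023, -0.0062, 0.1499]
orientation: [0.647, 0.762, 0.0, 0.0]
wrist_force: [-2.7, 0.5, 4.6]
gripper_width: 0.626
grasp_force: 11.7
```

>>> apply_moves(motion="0 0 0 0 0.7;0 0 0 0 0.85;0 0 0 0 1;0 0 0 0 1;0 0 0 0 1;0 0 -2 0 1;0 0 -5 0 1;0 0 -9 0 1")

```text
t: 11.65
position: [0.6019, -0.0061, 0.2407]
orientation: [0.647, 0.762, -0.0, -0.0]
wrist_force: [1.2, -0.5, -0.6]
gripper_width: 1.001
grasp_force: 0.0
```

>>> apply_moves(motion="0 0 0 0 1;0 0 0 0 1")

```text
t: 11.9
position: [0.6019, -0.0061, 0.239]
orientation: [0.647, 0.762, -0.0, -0.0]
wrist_force: [-0.2, 0.0, -0.4]
gripper_width: 0.999
grasp_force: 0.0
```

```bash
python3 - <<'E'
from h import *
f=grab_frame("side")
st()
print([(round(x["confidence"],2),np.round(np.array(x["location"])*[640,480],1).tolist()) for x in landmark_of("side","dish")])
cv2.imwrite('pics/g5.png',np.hstack([cv2.resize(f["img"][170:270,280:380],(400,400)),cv2.resize(f["img"][240:300,270:330],(400,400),interpolation=cv2.INTER_CUBIC)])[:,:,::-1])
o=np.array([.592,-.0075,0]);c,s_=np.cos(np.radians(9.2)),np.sin(np.radians(9.2))
ex=np.array([c,s_,0]);ey=np.array([-s_,c,0])
for n,p in(("module",(.508,-.0143)),("ridge",(.5065,-.0199)),("paneledge",(.5298,-.0154))):
    d=np.array([*p,0])-o;print(n,d@ex,d@ey)
E
```

```text
t 11.95 p [ 0.6015 -0.006   0.238 ] F [ 0.5  0.9 -0.4] w 1.0 g 0.0
[[-0.162, 0.987, -0.002], [0.987, 0.162, 0.0], [0.001, -0.002, -1.0]]
[(0.88, [331.7, 224.9]), (0.88, [345.0, 354.9]), (0.67, [345.5, 362.6])]
module -0.08400663834243542 0.006717493163617803
ridge -0.08638267739111924 0.0014293518607468312
paneledge -0.06266293707030526 0.00214623338035551
```

View pics/g5.png

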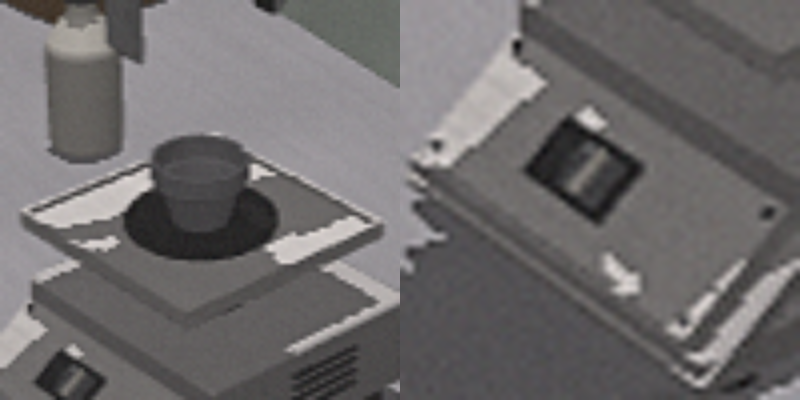

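>>> apply_moves(motion="-1.3 -5 0 0 1;-1.3 -10 0 0 1;-1.3 -15 0 0 1;-1.3 -15 0 0 1;-1.3 -15 0 0 1;-1.3 -15 0 0 1")

```text
t: 12.75
position: [0.4571, -0.0433, 0.2389]
orientation: [0.647, 0.762, -0.0, -0.0]
wrist_force: [0.3, -0.6, 0.5]
gripper_width: 1.0
grasp_force: 0.0
```

```bash
python3 - <<'E'
from h import *
to([.4565,-.0432,.07])
E
```

```text
t 12.75 p [ 0.4571 -0.0433  0.2389] F [ 0.3 -0.6  0.5] w 1.0 g 0.0
[[-0.163, 0.987, -0.0], [0.987, 0.163, 0.0], [0.0, -0.0, -1.0]]
delta cm [ 0.02 -0.05 16.89]
```

>>> apply_moves(motion="0 0 5 0 1;0 0 9 0 1;0 0 12 0 1;0 0 15 0 1;0 0 16.5 0 1;0 0 17 0 1;0 0 17 0 1")

```text
t: 13.62
position: [0.4569, -0.0435, 0.0695]
orientation: [0.647, 0.762, 0.0, 0.0]
wrist_force: [-0.2, -0.3, -0.6]
gripper_width: 1.003
grasp_force: 0.0
```

```bash
python3 - <<'E'
from h import *
f=grab_frame("side");g=grab_frame("top")
st()
cv2.imwrite('pics/g6.png',np.hstack([cv2.resize(f["img"][210:290,250:330],(400,400),interpolation=cv2.INTER_CUBIC),cv2.resize(g["img"][220:320,260:360],(400,400))])[:,:,::-1])
E
```

```text
t 13.72 p [ 0.4572 -0.0436  0.0701] F [ 1.  -0.3  0.1] w 0.998 g 0.0
[[-0.162, 0.987, 0.002], [0.987, 0.162, -0.001], [-0.001, 0.002, -1.0]]
```

View pics/g6.png

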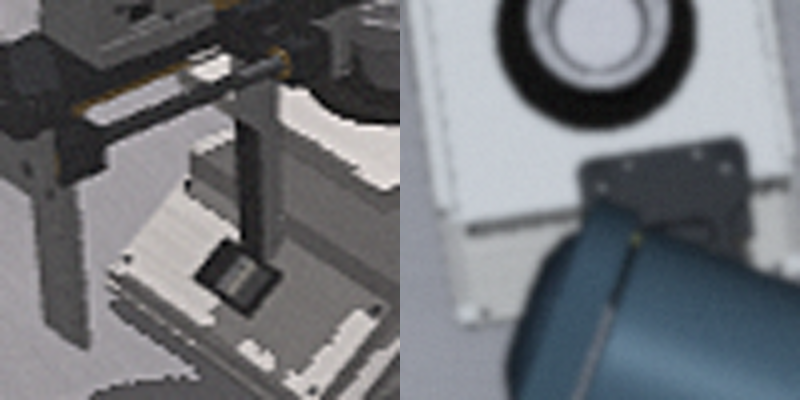

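>>> apply_moves(motion="0 0 0.8 0 1;0 0 1.6 0 1;0 0 1.7 0 1;0 0 1.7 0 1;0 0 1.8 0 1;0 0 1.9 0 1;0 0 2 0 1;0 0 2 0 1")

```text
t: 14.72
position: [0.4562, -0.0433, 0.049]
orientation: [0.647, 0.762, -0.0, -0.0]
wrist_force: [-0.1, 0.1, -0.1]
gripper_width: 1.004
grasp_force: 0.0
```

>>> apply_moves(motion="0 0 0.1 0 1;0 0 0.2 0 1;0 0 0.2 0 1")

```text
t: 15.1
position: [0.4561, -0.0433, 0.0469]
orientation: [0.647, 0.762, -0.0, -0.0]
wrist_force: [0.7, -0.1, 0.9]
gripper_width: 0.998
grasp_force: 0.0
```

>>> apply_moves(motion="0 0 0.1 0 1;0 0 0.1 0 1;0 0 0.1 0 1")

```text
t: 15.48
position: [0.4563, -0.0433, 0.046]
orientation: [0.647, 0.762, 0.0, 0.0]
wrist_force: [-0.2, -0.7, 0.0]
gripper_width: 0.998
grasp_force: 0.0
```

>>> apply_moves(motion="0 0 0.1 0 1;0 0 0.1 0 1;0 0 0.1 0 1")

```text
t: 15.85
position: [0.4562, -0.0433, 0.045]
orientation: [0.647, 0.762, -0.0, -0.0]
wrist_force: [0.3, -0.3, -0.3]
gripper_width: 0.999
grasp_force: 0.0
```

>>> apply_moves(motion="0 0 0.1 0 1;0 0 0.1 0 1;0 0 0.1 0 1")

```text
t: 16.23
position: [0.4562, -0.0433, 0.044]
orientation: [0.647, 0.762, -0.0, -0.0]
wrist_force: [-0.1, -0.1, 0.2]
gripper_width: 0.998
grasp_force: 0.0
```

>>> apply_moves(motion="0 0 0.1 0 1;0 0 0.1 0 1;0 0 0.1 0 1")

```text
t: 16.6
position: [0.4563, -0.0433, 0.043]
orientation: [0.647, 0.762, 0.0, -0.0]
wrist_force: [-0.0, 0.6, -0.3]
gripper_width: 1.001
grasp_force: 0.0
```

>>> apply_moves(motion="0 0 0.1 0 1;0 0 0.1 0 1;0 0 0.1 0 1")

```text
t: 16.98
position: [0.4562, -0.0433, 0.042]
orientation: [0.647, 0.762, -0.0, -0.0]
wrist_force: [-0.0, 0.4, 1.1]
gripper_width: 1.0
grasp_force: 0.0
```

>>> apply_moves(motion="0 0 0.1 0 1;0 0 0.1 0 1;0 0 0.1 0 1")

```text
t: 17.35
position: [0.4562, -0.0433, 0.041]
orientation: [0.647, 0.762, -0.0, -0.0]
wrist_force: [-0.1, -0.4, -0.2]
gripper_width: 1.0
grasp_force: 0.0
```

```bash
python3 - <<'E'
from h import *
f=grab_frame("side")
s,M=st();p=np.array(s["position"])
for a in (-.008,.008):
  for b in (.047,.0595): print(a,b,np.round(proj(f,p+M[:,0]*a+M[:,1]*b),1))
for z in (0,.004,.008):
    c,s_=np.cos(np.radians(9.2)),np.sin(np.radians(9.2));n=np.array([-.574*c,-.574*s_,.819]);pc=np.array([.592-.0815*c,-.0075-.0815*s_,.04])+n*z
    print(z,np.round(proj(f,pc+.0067*np.array([-s_,c,0])),1))
cv2.imwrite('pics/g7.png',cv2.resize(f["img"][235:295,265:325],(600,600),interpolation=cv2.INTER_CUBIC)[:,:,::-1])
E
```

```text
t 17.4 p [ 0.4562 -0.0433  0.041 ] F [-0.3  0.1 -0.4] w 0.998 g 0.0
[[-0.162, 0.987, -0.0], [0.987, 0.162, -0.0], [-0.0, -0.0, -1.0]]
-0.008 0.047 [302.1 272.6]
-0.008 0.0595 [306.4 270.5]
0.008 0.047 [297.8 269.6]
0.008 0.0595 [302.  267.6]
0 [298.4 265.9]
0.004 [297.5 265.1]
0.008 [296.7 264.2]
```

View pics/g7.png

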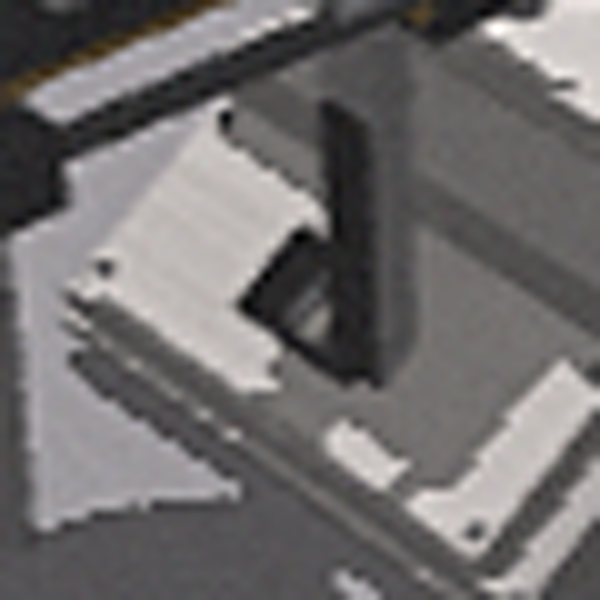

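>>> apply_moves(motion="0 0 0.1 0 1;0 0 0.1 0 1;0 0 0.1 0 1")

```text
t: 17.77
position: [0.4562, -0.0433, 0.04]
orientation: [0.647, 0.762, -0.0, -0.0]
wrist_force: [0.3, -0.1, 0.1]
gripper_width: 1.002
grasp_force: 0.0
```

>>> apply_moves(motion="0 0 0.1 0 1;0 0 0.1 0 1;0 0 0.1 0 1")

```text
t: 18.15
position: [0.4563, -0.0433, 0.039]
orientation: [0.647, 0.762, 0.0, 0.0]
wrist_force: [0.0, -0.0, -0.3]
gripper_width: 0.999
grasp_force: 0.2
```

>>> apply_moves(motion="0 0 0.1 0 1;0 0 0.1 0 1;0 0 0.1 0 1")

```text
t: 18.52
position: [0.4565, -0.0434, 0.0388]
orientation: [0.647, 0.762, -0.0, -0.0]
wrist_force: [-4.9, 0.6, 8.0]
gripper_width: 1.0
grasp_force: 4.4
```

>>> apply_moves(motion="0 0 -0.15 0 1;0.1 0 -0.15 0 1;0.2 0 -0.15 0 1;0.3 0 -0.15 0 1;0.4 0 -0.15 0 1;0.5 0 -0.15 0 1;0.6 0 -0.15 0 1;0.6 0 -0.15 0 1")

```text
t: 19.52
position: [0.4552, -0.0373, 0.0395]
orientation: [0.647, 0.762, -0.0, -0.0]
wrist_force: [-0.1, -0.1, -0.1]
gripper_width: 0.999
grasp_force: 0.0
```

>>> apply_moves(motion="0.1 0 0 0 1;0.2 0 0 0 1;0.2 0 0 0 1")

```text
t: 19.9
position: [0.4551, -0.036, 0.0396]
orientation: [0.647, 0.762, -0.0, 0.001]
wrist_force: [0.6, -4.7, -1.3]
gripper_width: 0.999
grasp_force: 2.4
```

>>> apply_moves(motion="0.1 0 0 0 1;0.2 0 0 0 1;0.3 0 0 0 1;0.4 0 0 0 1;0.4 0 0 0 1")

```text
t: 20.52
position: [0.4541, -0.031, 0.0394]
orientation: [0.647, 0.762, 0.0, -0.0]
wrist_force: [-0.2, -0.2, 0.9]
gripper_width: 1.0
grasp_force: 0.0
```

>>> apply_moves(motion="0.1 0 0 0 1;0.2 0 0 0 1;0.3 0 0 0 1;0.4 0 0 0 1;0.5 0 0 0 1;0.6 0 0 0 1;0.6 0 0 0 1")

```text
t: 21.4
position: [0.4535, -0.0267, 0.0396]
orientation: [0.647, 0.762, -0.001, 0.001]
wrist_force: [0.9, -5.3, -1.8]
gripper_width: 0.997
grasp_force: 2.9
```

>>> apply_moves(motion="0.1 0 0 0 1;0.2 0 0 0 1;0.3 0 0 0 1;0.3 0 0 0 1;0.3 0 0 0 1")

```text
t: 22.02
position: [0.4535, -0.0261, 0.0397]
orientation: [0.647, 0.762, -0.002, 0.003]
wrist_force: [0.4, -17.0, -4.9]
gripper_width: 0.999
grasp_force: 8.0
```

>>> apply_moves(motion="-0.8 0 0 0 1;-0.8 0 0 0 1;-0.8 -0.5 -1 0 1;-0.8 -0.5 -3 0 1;-0.8 -0.5 -6 0 1;-0.8 -0.5 -11 0 1;-0.8 -0.5 -16 0 1;-0.8 -0.5 -20 0 1")

```text
t: 23.02
position: [0.4491, -0.0309, 0.2424]
orientation: [0.647, 0.763, 0.001, 0.001]
wrist_force: [0.1, 0.8, -0.1]
gripper_width: 1.0
grasp_force: 0.0
```

>>> apply_moves(motion="-15 -8 -1 0 1;-15 -8 -1 0 1;-15 -8 -1 0 1;-15 -8 -1 0 1;-15 -8 -1 0 1")

```text
t: 23.65
position: [0.3946, -0.1915, 0.2497]
orientation: [0.647, 0.762, 0.0, -0.0]
wrist_force: [0.1, 0.5, -0.1]
gripper_width: 1.001
grasp_force: 0.0
```

```bash
python3 - <<'E'
from h import *
f=grab_frame("side");st()
cv2.imwrite('pics/g8.png',np.hstack([cv2.resize(f["img"][200:380,260:440],(400,400)),cv2.resize(f["img"][245:290,275:320],(400,400),interpolation=cv2.INTER_CUBIC)])[:,:,::-1])
E
```

```text
t 23.7 p [ 0.3948 -0.1912  0.2495] F [-0.2  1.1  0.5] w 0.999 g 0.0
[[-0.164, 0.987, 0.0], [0.987, 0.164, 0.0], [0.0, 0.0, -1.0]]
```

View pics/g8.png

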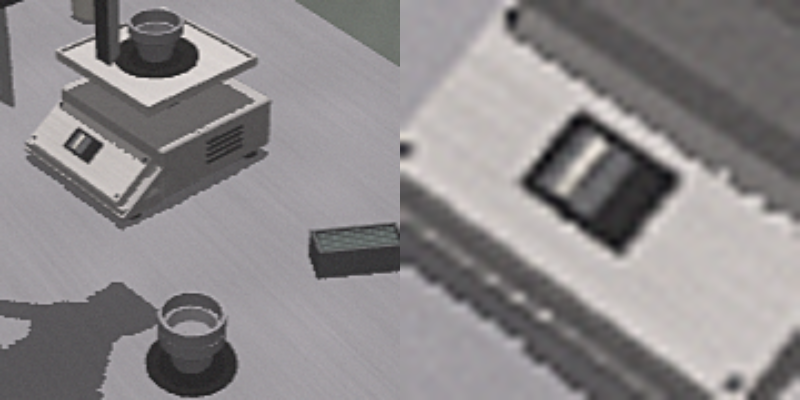

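The last picture shows the ridge now left of the module's middle (right half, about pixel 580,165). The dish is upright on the pad and two dishes remain stacked on the mat.

```bash
python3 -c "
from station import close_job
print(close_job())"
```

```text
the job is handed in; nothing more can be done
None
```

The job is handed in: the top dish stands upright on the shaker's pad, the switch is pushed fully left against its stop, and the other two dishes are still stacked on the mat. I kept clear of the jar, bottle and slide box but did not re-measure them, and the hand-in returned no verdict.

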